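# Roll test of specimen tubes at the clinic bench

## Task

We run the metal specimen tubes down the little white ramp to see which will turn on the roller mixer. The square tube sitting on the ramp does not roll: first put it in the clear plastic tub and let go of it. Then lay the round tube from the bench across the upper half of the ramp and let go, so that it rolls down by itself into the catch tray at the foot, and leave it there.

Things in the scene. Friction and masses are not known exactly. Their poses are not given: they have to be found in the camera images.
- square_tube: Bare aluminium tube of square section, black cap at one end, 36 x 36 x 90 mm, about 80 g. At the start it sits still on the middle of the ramp, lying across it; it does not roll or slide. Origin at its middle; y axis along the tube (cap at +y), z the normal of its top face.
- round_tube: Bare aluminium tube of round section, black flush cap at one end, 36 mm diameter, 90 mm long, about 70 g; rolls easily. Lies on the bench left of the ramp. Origin at its middle; y axis along the tube (cap at +y), x and z turn as it rolls. Bystanders near it, over 30 mm clear: a white slide box (34 x 84 x 26 mm), a standing squat tin (52 mm wide, 38 mm high), an amber jar (60 mm high).
- ramp: White ramp, fixed. Origin on the bench under it; x level, downhill; z up. Deck x -190 to 110 mm, falling 10 deg, surface 81 mm high at the top, 47 at x = 0, 28 at the foot; upper half is x below -40. Side rails 12 mm high, 120 mm apart. At the foot a 10 mm step down to the catch tray, x 110 to 175, floor 18 to 6 mm high, end wall 60, sides 50 mm high.
- tub: Open clear plastic tub, fixed to the bench right of the ramp; outside 180 mm along its x, 170 mm along its y, 70 mm high, walls and floor 5 mm thick. Origin at the centre of its underside, z up.
Mind the look-alikes: they are no part of the job. Leave any green look-alike of the round_tube alone. Leave any pink look-alike of the square_tube alone.

How it is judged:
On the way, in this order (a step that is already met when the one before it is completed fails the run):
1. the square tube lies in the tub, let go (x of square_tube in the frame of tub between -0.085 and 0.085 m and y of square_tube in the frame of tub between -0.08 and 0.08 m and height (world z) of square_tube below 0.055 m and contact force between the fingers and square_tube below 0.05 N), for 0.1 s.
2. the round tube is on the upper half of the ramp, let go (x of round_tube in the frame of ramp between -0.19 and -0.01 m and y of round_tube in the frame of ramp between -0.06 and 0.06 m and contact force between round_tube and ramp above 0.05 N and contact force between the fingers and round_tube below 0.05 N), for 0.02 s.
3. the round tube rolls down the lower half of the ramp by itself, untouched (x of round_tube in the frame of ramp between 0.02 and 0.11 m and y of round_tube in the frame of ramp between -0.06 and 0.06 m and height (world z) of round_tube below 0.075 m and linear speed of round_tube above 0.1 m/s and contact force between the fingers and round_tube below 0.05 N), for 0.02 s.
At the end, for the whole second after the job is handed in: The square tube lies still in the tub, its middle inside the walls and under 55 mm above the bench; the round tube, having rolled there by itself, lies still in the catch tray at the ramp's foot, its middle between the step and the end wall and under 50 mm above the bench (x of square_tube in the frame of tub between -0.085 and 0.085 m and y of square_tube in the frame of tub between -0.08 and 0.08 m and height (world z) of square_tube below 0.055 m and linear speed of each of square_tube, round_tube below 0.03 m/s and x of round_tube in the frame of ramp between 0.115 and 0.175 m and y of round_tube in the frame of ramp between -0.06 and 0.06 m and height (world z) of round_tube below 0.05 m); the robot touches nothing.
It also fails if it takes over 54 s, if anything falls off the work surface, if the arm or the gripper's body presses on something with over 40 N, if the wrist force passes 120 N, or if a joint passes its speed limit or range.

## Robot

A 7-joint arm with a two-finger parallel gripper is mounted at the origin on the work surface. World frame = base frame: x ahead of the robot, y to its left, z up, the work surface at z = 0. Lengths are in m, angles in rad, forces in N, time in s.
With the tool pointing down it reaches from about 0.4 to 0.9 m from the base axis. Payload 5.5 kg.
Tool frame: the origin (TCP) lies between the finger pads; the fingertips stand 17 mm ahead of it and the grasp point (between the pads) lies 2 mm behind it; z points along the fingers, y is the line along which they close (so a half turn about z gives the same grasp; the last joint's range is limited). The gripper opens to 92 mm and grips with 3 to 60 N. Pads are 19 mm wide; open, the fingers measure 130 mm over their backs; the gripper's body (75 mm by 190 mm) begins 47 mm behind the grasp point.
Start: joints at [-1.034, 0.501, -0.427, 1.55, 0.221, 1.138, -0.21], TCP at [0.176, 0.626, 0.244] pointing down, gripper open.
Joint ranges: [-2.88, 2.88], [-0.31, 2.03], [-1.54, 1.56], [0.2, 2.42], [-1.41, 4.55], [0.19, 2.02], [-2.57, 2.57]. Speed limits (rad/s): [2.57, 2.57, 3.14, 3.14, 3.14, 3.14, 3.14].

## Interface

Orientations are given as a unit quaternion [w, x, y, z].
In Python, from cell import env gives the robot as it stands.
- The arm moves only by the shell command python3 -m handwheel 'ROWS' [OPENING] [FORCE]. ROWS is text: rows parted by semicolons, each of 6 numbers parted by spaces: the shift along the world's x, y, z in cm, then the turn, a rotation vector about the world's x, y, z in rad. In form: dx dy dz rx ry rz; .... A call has 1 to 8 rows; each row shifts and turns the commanded pose from where the row before left it; what a row does not reach is not made up. A row lasts 1/10 s, in which the tool goes at most 50 mm and 8.59 degrees, less where a joint would pass 70% of its speed; a pose out of reach is approached as far as the arm can. A call is refused whole if a number of a shift passes 5 or a number of a turn 0.15, either way. A call with a gripper value outside its range is refused whole. OPENING is the finger opening in cm, from 0 to 9.18, set as the call begins (- or left out, the last holds). The fingers move at their own pace and stop on an object; FORCE is the grip in N (left out, the last holds). Time passes only in rows, so rows that do not move let the fingers close. It gives the time, the measured TCP pose, the force, the opening and the grip force at its end, in the units of the state.
- env.get_state(): the state, without advancing time (a new reading comes with each control period).
- env.capture(name): name is "scene" or "top" or "wrist"; returns (picture, depth): 384x512x3 uint8, red, green, blue; 384x512 float32, m along the optical axis (not along the pixel's ray), 0 where there is no reading.
- env.calibration(name): a dict with "fx", "fy", "cx", "cy" (pixels), "extrinsics" (4x4, takes a point from world to camera coordinates). Camera axes: x right, y down, z forward; pixel columns grow to the right and rows downward; lengths in m; the calibration is good to about 2 mm. A picture is of the moment at which its call begins: read the wrist's pose just before it. calibration takes no time and is no camera call; for the wrist camera it gives the pose at the moment of the call.
- env.hand_in(): hands the job in; it is judged then, once.
The state is a dict: "time_s": time; "joint_positions": joint angles; "joint_vel": joint speeds; "joint_torque": joint torques, N m; "eef_pos": TCP position; "tcp_rot": TCP orientation; "ft_force": force on the tool from outside, world axes, zero at the start; "torque": the same for the moment, N m; "grip_width": finger opening in m; "grip_force": force on a finger pad.
Only numpy, scipy, OpenCV 4.12 (cv2) and the standard library are available. Lean on these libraries where they do the work, as an engineer would, in place of code of your own. Each camera call takes 0.05 s, during which the arm holds its last target. There are 200 camera calls.

## Working session

There is one attempt and no reset: what is moved stays moved. The work goes in short steps, Python scripts to look and compute and a shell command to move; the robot and the scene stay as the last step left them, time stands still between calls to the robot, and variables do not carry over. Pictures are saved under pics/ and viewed, at most 10 in all, crops included, and the job is handed in when it is done.

```bash
mkdir -p pics; cat > h.py <<'E'
import numpy as np, cv2
from cell import env
def cap(n):
    c=env.calibration(n); p,d=env.capture(n); return c,p,d
def pts(c,d):
    v,u=np.mgrid[0:d.shape[0],0:d.shape[1]]
    P=np.stack([(u-c['cx'])/c['fx']*d,(v-c['cy'])/c['fy']*d,d],-1)
    E=np.array(c['extrinsics']); return (P-E[:3,3])@E[:3,:3]
E
python3 - <<'E'
from h import *
s=env.get_state(); print({k:np.round(v,3) for k,v in s.items()})
for n in ['scene','top']:
    c,p,d=cap(n); print(n,c); cv2.imwrite(f'pics/{n}0.png',p[...,::-1]); np.savez(f'{n}0.npz',p=p,d=d,W=pts(c,d))
E
```

```text
{'time_s': np.float64(0.0), 'joint_positions': array([-1.034,  0.502, -0.427,  1.551,  0.221,  1.138, -0.21 ]), 'joint_vel': array([-0.   , -0.001, -0.   , -0.002, -0.002,  0.   ,  0.   ]), 'joint_torque': array([ 1.0000e-03, -5.6661e+01, -5.8160e+00, -2.7911e+01, -6.9000e-02,
        3.1000e-02,  0.0000e+00]), 'eef_pos': array([0.176, 0.625, 0.243]), 'tcp_rot': array([-0.   ,  0.136,  0.991, -0.001]), 'ft_force': array([-0.264, -0.433,  0.242]), 'torque': array([ 0.003, -0.013, -0.013]), 'grip_force': np.float64(0.0), 'grip_width': np.float64(0.092)}
scene {'fx': 421.4025728047837, 'fy': 421.4025728047837, 'cx': 259.6648963131137, 'cy': 187.6423063744302, 'extrinsics': array([[ 0.37984779,  0.92497855, -0.01141696, -0.26434654],
       [ 0.59100498, -0.25215732, -0.76624395, -0.28195441],
       [-0.71163809,  0.28430859, -0.64244833,  1.81506751],
       [ 0.        ,  0.        ,  0.        ,  1.        ]])}
top {'fx': 378.9833492652229, 'fy': 378.9833492652229, 'cx': 251.17357673228526, 'cy': 188.79721418691832, 'extrinsics': array([[-0.01185923, -0.99992879,  0.00133126,  0.07203994],
       [-0.98200159,  0.01139561, -0.18852855,  0.58478329],
       [ 0.18849995, -0.0035431 , -0.98206681,  1.11855607],
       [ 0.        ,  0.        ,  0.        ,  1.        ]])}
```

View pics/top0.png

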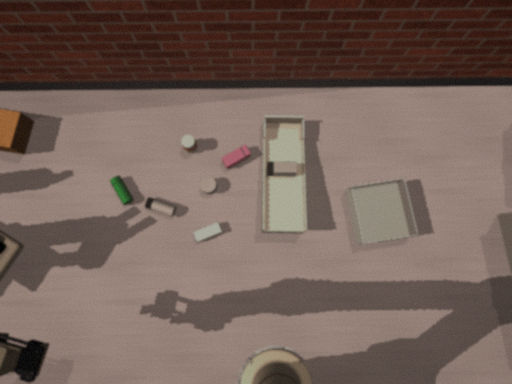

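View pics/scene0.png

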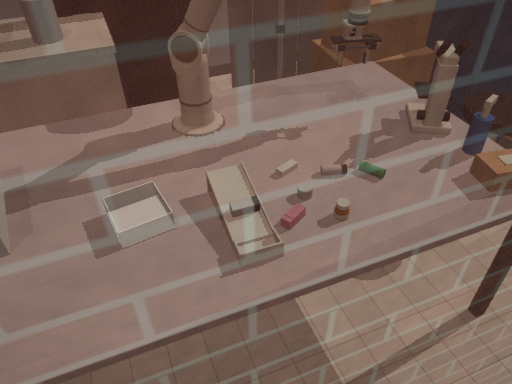

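The top view shows the ramp (cols 264–306, rows 117–232), with the square tube on it at (285,168) and its cap to the left. The round tube is at (160,206) with its cap at upper left, and the tub is at (382,212). Look-alikes: green at (121,190) and pink at (236,156). Next I'll get coordinates from depth.

```bash
cat > m.py <<'E'
from h import *
z=np.load('top0.npz'); p,d,W=z['p'],z['d'],z['W']
c=env.calibration('top'); print('depth ok',(d>0).mean())
def box(n,r0,r1,c0,c1,zmin,zmax=.2):
    w=W[r0:r1,c0:c1]; m=(w[...,2]>zmin)&(w[...,2]<zmax)&(d[r0:r1,c0:c1]>0)
    q=w[m]; 
    if len(q)<8: print(n,len(q),'few; z',w[...,2].min(),w[...,2].max()); return
    r=cv2.minAreaRect((q[:,:2]*1000).astype(np.float32)); print(n,len(q),np.round(q.mean(0),3),'rect',np.round(r[0]),np.round(r[1]),round(r[2],1),'z',np.round(np.percentile(q[:,2],[2,50,98]),3))
box('round',192,222,142,180,.012)
box('green',172,208,108,136,.012)
box('pink',142,172,218,254,.012)
box('slide',220,246,190,226,.012)
box('tin',176,198,198,220,.012)
box('jar',130,156,178,200,.012)
box('ramp',110,240,258,312,.012)
box('tub',175,250,340,425,.04)
box('tuball',175,250,340,425,.003)
for r in range(114,238,6): print(r,[tuple(np.round(W[r,k],3)) for k in (275,293)])
for r in (160,168,172): print(r,np.round(W[r,262:308:3],3).tolist())
E
python3 m.py
```

```text
depth ok 0.9960734049479166
round 338 [0.538 0.351 0.031] rect [539. 352.] [91. 36.] 69.8 z [0.019 0.032 0.038]
green 338 [0.594 0.475 0.031] rect [595. 478.] [93. 37.] 32.4 z [0.017 0.032 0.039]
pink 352 [0.698 0.112 0.033] rect [701. 113.] [38. 90.] 29.9 z [0.014 0.034 0.039]
slide 302 [0.459 0.203 0.025] rect [459. 203.] [34. 84.] 21.7 z [0.019 0.025 0.03 ]
tin 230 [0.605 0.2   0.036] rect [607. 201.] [51. 49.] 49.4 z [0.016 0.037 0.042]
jar 221 [0.738 0.261 0.049] rect [741. 263.] [44. 45.] 62.3 z [0.016 0.057 0.064]
ramp 4489 [ 0.622 -0.038  0.056] rect [640. -38.] [130. 374.] 88.1 z [0.014 0.059 0.085]
tub 797 [ 0.521 -0.343  0.06 ] rect [ 515. -337.] [180. 172.] 8.2 z [0.041 0.064 0.072]
tuball 2937 [ 0.519 -0.346  0.023] rect [ 517. -355.] [274. 241.] 88.5 z [0.003 0.007 0.071]
114 [(np.float64(0.852), np.float64(-0.018), np.float64(0.002)), (np.float64(0.852), np.float64(-0.08), np.float64(-0.002))]
120 [(np.float64(0.82), np.float64(-0.016), np.float64(0.029)), (np.float64(0.819), np.float64(-0.075), np.float64(0.03))]
126 [(np.float64(0.806), np.float64(-0.017), np.float64
[... 2753 characters left out ...]
, 0.081], [0.644, 0.004, 0.083], [0.644, -0.005, 0.083], [0.643, -0.014, 0.088], [0.644, -0.024, 0.083], [0.644, -0.033, 0.081], [0.644, -0.042, 0.083], [0.644, -0.051, 0.081], [0.644, -0.061, 0.081], [0.644, -0.07, 0.083], [0.653, -0.084, 0.045], [0.653, -0.093, 0.045], [0.65, -0.101, 0.054], [0.664, -0.119, -0.002]]
172 [[0.651, 0.029, 0.002], [0.641, 0.021, 0.046], [0.634, 0.013, 0.076], [0.633, 0.004, 0.077], [0.632, -0.005, 0.082], [0.632, -0.014, 0.082], [0.632, -0.023, 0.08], [0.632, -0.033, 0.081], [0.631, -0.042, 0.083], [0.632, -0.051, 0.081], [0.631, -0.06, 0.084], [0.631, -0.069, 0.083], [0.638, -0.082, 0.053], [0.638, -0.092, 0.051], [0.635, -0.099, 0.064], [0.65, -0.119, -0.0]]
```

```bash
cat > go.py <<'E'
from h import *
from scipy.spatial.transform import Rotation as R
import sys
def tool(yaw,tilt=0,q=None):
    """down tool with closing axis at yaw (deg, mod 180); tilt: tool leaned about closing-perp so it is normal to a deck falling along yaw"""
    a=np.radians(yaw); y=np.array([np.cos(a),np.sin(a),0]); z=np.array([0,0,-1.])
    M=R.from_matrix(np.c_[np.cross(y,z),y,z]); ax=np.array([-np.sin(a),np.cos(a),0])
    return R.from_rotvec(ax*np.radians(tilt))*M
def delta(pos,yaw,tilt=0):
    s=env.get_state(); w=s['tcp_rot']; C=R.from_quat(np.r_[w[1:],w[0]])
    o=min(((tool(yaw+k,t)*C.inv()).as_rotvec() for k,t in((0,tilt),(180,-tilt))),key=np.linalg.norm)
    print('t',round(s['time_s'],2),'d_cm',np.round((np.array(pos)-s['eef_pos'])*100,2),'rot',np.round(o,3))
if __name__=='__main__':
    a=[float(v) for v in sys.argv[1:]]; delta(a[:3],*a[3:])
E
python3 - <<'E'
from h import *
z=np.load('top0.npz'); W=z['W'].reshape(-1,3)
# deck fit
yaw=np.radians(-1.9); o=np.array([.643,-.038]); 
def loc(W): 
    q=W[:,:2]-o; return np.c_[q@[np.cos(yaw),np.sin(yaw)],q@[-np.sin(yaw),np.cos(yaw)],W[:,2]]
L=loc(W)
m=(abs(L[:,1])<.05)&(((L[:,0]>-.18)&(L[:,0]<-.06))|((L[:,0]>.04)&(L[:,0]<.1)))
f=np.polyfit(L[m,0],L[m,2],1); print('deck',f,'deg',np.degrees(np.arctan(f[0])))
h=L[:,2]-np.polyval(f,L[:,0])
for s in (1,-1):
  m=(abs(L[:,0])<.17)&(L[:,1]*s>.055)&(L[:,1]*s<.075)&(h>.008)&(h<.02); m&=L[:,0]<.09
  print('rail',s,np.polyfit(L[m,0],L[m,1],1),m.sum())
m=(abs(L[:,0])<.06)&(abs(L[:,1])<.058)&(h>.012)&(h<.045); q=W[m]; print('top h',np.percentile(h[m],[10,50,90]))
t=(abs(L[:,0])<.06)&(abs(L[:,1])<.058)&(h>.03)&(h<.045)
for k,mm in(('all',m),('top',t)):
  print(k,mm.sum(),cv2.minAreaRect((W[mm][:,:2]*1000).astype(np.float32)),W[mm].mean(0),L[mm].mean(0))
# end edges: top end at x, bottom wall
m=(abs(L[:,1])<.055)&(L[:,2]>.06)&(L[:,0]<-.1); print('deck top end x',np.percentile(L[m,0],1))
m=(abs(L[:,1])<.055)&(L[:,2]>.035)&(L[:,0]>.14)&(L[:,0]<.25); print('wall',np.percentile(L[m,0],[2,98]))
E
python3 go.py .64 -.03 .12 -1.9 10
```

```text
deck [-0.1761604   0.04670953] deg -9.990742915171625
rail 1 [0.00238614 0.06324408] 128
rail -1 [ 0.00234901 -0.06191286] 141
top h [0.02102478 0.03543123 0.03845964]
all 400 ((647.6629638671875, -28.84001922607422), (41.11067199707031, 89.83424377441406), 0.4007885158061981) [ 0.6456853  -0.02808523  0.07953996] [0.00235509 0.00999835 0.07953996]
top 325 ((649.4232788085938, -29.883991241455078), (86.39053344726562, 37.691280364990234), 87.04165649414062) [ 0.64871972 -0.02959178  0.08178534] [0.0054378  0.00859324 0.08178534]
deck top end x -0.5947150855019877
wall [0.17404068 0.18238355]
t 0.1 d_cm [ 46.44 -65.52 -12.28] rot [-0.11   0.15  -1.327]
```

```bash
python3 -m handwheel '2.8 -3.8 -0.5 0 0 -0.08;2.8 -3.8 -0.5 0 0 -0.08;2.8 -3.8 -0.5 0 0 -0.08;2.8 -3.8 -0.5 0 0 -0.08;2.8 -3.8 -0.5 0 0 -0.08;2.8 -3.8 -0.5 0 0 -0.08;2.8 -3.8 -0.5 0 0 -0.08;2.8 -3.8 -0.5 0 0 -0.08' 9 20
python3 -m handwheel '2.8 -3.8 -0.5 0 0 -0.08;2.8 -3.8 -0.5 0 0 -0.08;2.8 -3.8 -0.5 0 0 -0.08;2.8 -3.8 -0.5 0 0 -0.08;2.8 -3.8 -0.5 0 0 -0.08;2.8 -3.8 -0.5 0 0 -0.08;2.8 -3.8 -0.5 0 0 -0.08;2.8 -3.8 -0.5 0 0 -0.08'
python3 -m handwheel '0 0 0 0 0 0;0 0 0 0 0 0'
python3 go.py .6585 -.0295 .1375 -1.9 10; python3 go.py .6585 -.0295 .1375 -1.9 0
```

```text
time_s: 0.9
eef_pos: [0.4004, 0.3199, 0.2034]
tcp_rot: [-0.0, 0.443, 0.897, -0.0]
ft_force: [1.1, 1.2, 0.2]
grip_width: 0.0901
grip_force: 0.0
time_s: 1.7
eef_pos: [0.6243, 0.0162, 0.1632]
tcp_rot: [-0.0, 0.702, 0.712, -0.0]
ft_force: [0.4, -0.5, -1.1]
grip_width: 0.0899
grip_force: 0.0
time_s: 1.9
eef_pos: [0.6234, 0.0162, 0.1627]
tcp_rot: [-0.0, 0.702, 0.712, -0.001]
ft_force: [-0.3, 1.4, 0.5]
grip_width: 0.0902
grip_force: 0.0
t 1.9 d_cm [ 3.51 -4.57 -2.52] rot [ 0.002  0.173 -0.047]
t 1.9 d_cm [ 3.51 -4.57 -2.52] rot [ 0.    -0.002 -0.048]
```

```bash
python3 -m handwheel '1.8 -2.3 -1.2 0 0.09 -0.024;1.7 -2.3 -1.3 0 0.085 -0.024;0 0 0 0 0 0;0 0 0 0 0 0'
python3 go.py .6463 -.0295 .0685 -1.9 10
python3 - <<'E'
from h import *
c,p,d=cap('wrist'); cv2.imwrite('pics/w1.png',p[...,::-1])
E
```

```text
time_s: 2.3
eef_pos: [0.6576, -0.0269, 0.1363]
tcp_rot: [-0.064, 0.715, 0.694, -0.062]
ft_force: [0.8, 0.4, 0.6]
grip_width: 0.09
grip_force: 0.0
t 2.3 d_cm [-1.13 -0.26 -6.78] rot [ 0.    -0.004 -0.003]
```

View pics/w1.png

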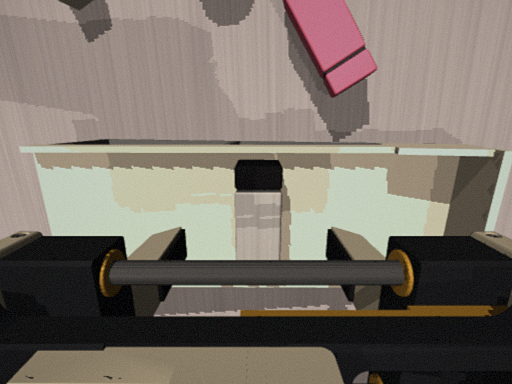

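The wrist view shows the tube at cols 235–283, centred between the fingers (inner faces near 185 and 328, middle 257) and aligned with them. I'll descend and grip.

```bash
python3 -m handwheel '-0.3 -0.1 -1.7 0 0 0;-0.3 -0.1 -1.7 0 0 0;-0.3 -0.1 -1.7 0 0 0;-0.2 0 -1.7 0 0 0;0 0 0 0 0 0;0 0 0 0 0 0'
python3 go.py .6463 -.0295 .0685 -1.9 10
python3 -m handwheel '0 0 0 0 0 0;0 0 0 0 0 0;0 0 0 0 0 0;0 0 0 0 0 0;0 0 0 0 0 0;0 0 0 0 0 0;0 0 0 0 0 0;0 0 0 0 0 0' 2.5 20
python3 -m handwheel '0.3 0 1.7 0 0 0;0.3 0 2 0 0 0;0 0 4 0 0 0;0 0 3 0 0 0;0 0 2 0 0 0;0 0 0 0 0 0'
python3 go.py .515 -.337 .19 8.2 0
```

```text
time_s: 2.95
eef_pos: [0.6477, -0.0301, 0.0716]
tcp_rot: [-0.062, 0.715, 0.694, -0.061]
ft_force: [0.8, 0.9, 0.1]
grip_width: 0.0898
grip_force: 0.0
t 2.95 d_cm [-0.14  0.06 -0.31] rot [ 0.     0.    -0.003]
time_s: 3.75
eef_pos: [0.6477, -0.0312, 0.0707]
tcp_rot: [-0.062, 0.715, 0.693, -0.061]
ft_force: [-0.1, 0.4, 0.0]
grip_width: 0.036
grip_force: 20.0
time_s: 4.35
eef_pos: [0.6559, -0.0313, 0.2014]
tcp_rot: [-0.06, 0.715, 0.694, -0.059]
ft_force: [0.8, 0.4, -0.4]
grip_width: 0.0358
grip_force: 20.0
t 4.35 d_cm [-14.09 -30.57  -1.14] rot [ 0.01  -0.168  0.174]
```

```bash
python3 -m handwheel '-1.8 -3.8 0 0 -0.021 0.022;-1.8 -3.8 0 0 -0.021 0.022;-1.8 -3.8 0 0 -0.021 0.022;-1.8 -3.8 0 0 -0.021 0.022;-1.8 -3.8 0 0 -0.021 0.022;-1.8 -3.8 0 0 -0.021 0.022;-1.7 -3.9 0 0 -0.021 0.022;-1.6 -3.9 0 0 -0.021 0.022'
python3 -m handwheel '0 0 0 0 0 0;0 0 0 0 0 0'
python3 go.py .515 -.337 .038 8.2 0
python3 - <<'E'
from h import *
c,p,d=cap('scene'); cv2.imwrite('pics/s1.png',cv2.resize(p[100:320,60:340,::-1],None,fx=2,fy=2))
E
```

```text
time_s: 5.15
eef_pos: [0.511, -0.3381, 0.1962]
tcp_rot: [0.001, 0.654, 0.757, -0.006]
ft_force: [0.9, -0.7, 0.7]
grip_width: 0.036
grip_force: 20.0
time_s: 5.35
eef_pos: [0.5107, -0.3385, 0.1963]
tcp_rot: [0.0, 0.656, 0.755, -0.007]
ft_force: [0.2, 0.4, -1.0]
grip_width: 0.0356
grip_force: 20.0
t 5.35 d_cm [  0.43   0.15 -15.83] rot [ 0.011 -0.008  0.003]
```

View pics/s1.png

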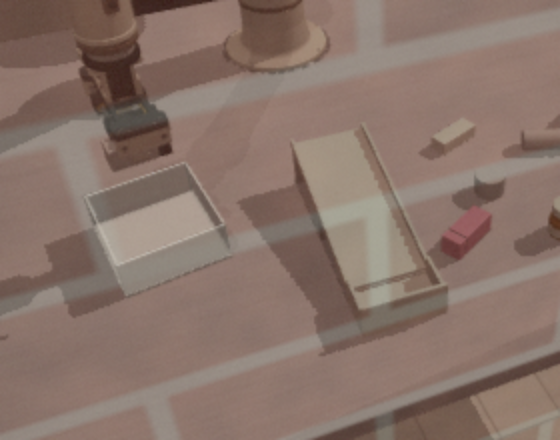

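The ramp is empty and the hand is holding the tube. Projecting the TCP into the image confirms it is above the tub, so I'll lower it and release.

```bash
python3 -m handwheel '0.2 0.1 -3.5 0.01 -0.008 0;0.2 0.1 -4 0 0 0;0 0 -3.5 0 0 0;0 0 -2.5 0 0 0;0 0 -1.5 0 0 0;0 0 -0.5 0 0 0;0 0 0 0 0 0;0 0 0 0 0 0'
python3 go.py .515 -.337 .038 8.2 0
python3 -m handwheel '0 0 0 0 0 0;0 0 0 0 0 0;0 0 0 0 0 0;0 0 0 0 0 0;0 0 0 0 0 0;0 0 0 0 0 0' 7
python3 -m handwheel '0 0 2 0 0 0;0 0 4 0 0 0;0 0 4.5 0 0 0;0 0 4.5 0 0 0;0 0 2 0 0 0;0 0 0 0 0 0'
python3 - <<'E'
from h import *
c,p,d=cap('scene'); cv2.imwrite('pics/s2.png',cv2.resize(p[100:320,60:340,::-1],None,fx=2,fy=2))
E
python3 go.py .539 .352 .15 -20.2 0
```

```text
time_s: 6.2
eef_pos: [0.5179, -0.3354, 0.044]
tcp_rot: [0.002, 0.654, 0.756, 0.0]
ft_force: [0.5, 0.9, -0.5]
grip_width: 0.0358
grip_force: 20.0
t 6.2 d_cm [-0.29 -0.16 -0.6 ] rot [ 0.003  0.004 -0.002]
time_s: 6.8
eef_pos: [0.5167, -0.3352, 0.0428]
tcp_rot: [0.001, 0.654, 0.756, 0.0]
ft_force: [0.8, 0.6, -0.4]
grip_width: 0.0699
grip_force: 0.0
time_s: 7.4
eef_pos: [0.5189, -0.3367, 0.2172]
tcp_rot: [0.005, 0.654, 0.756, 0.001]
ft_force: [0.1, 0.1, -0.6]
grip_width: 0.07
grip_force: 0.0
t 7.45 d_cm [ 2.13 68.78 -6.47] rot [ 0.005  0.005 -0.497]
```

View pics/s2.png

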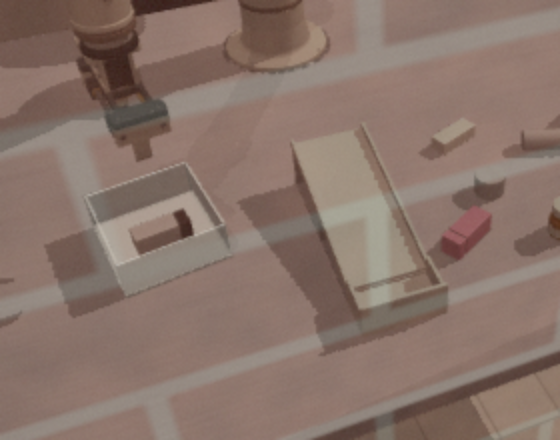

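The square tube is lying flat in the tub, around (162,233). Now for the round tube.

```bash
python3 -m handwheel '0.1 4.3 0 0 0 -0.031;0.1 4.3 0 0 0 -0.031;0.1 4.3 0 0 0 -0.031;0.1 4.3 0 0 0 -0.031;0.1 4.3 0 0 0 -0.031;0.1 4.3 0 0 0 -0.031;0.1 4.3 0 0 0 -0.031;0.1 4.3 0 0 0 -0.031' 9
python3 -m handwheel '0.1 4.3 0 0 0 -0.031;0.1 4.3 0 0 0 -0.031;0.1 4.3 0 0 0 -0.031;0.1 4.3 0 0 0 -0.031;0.1 4.3 0 0 0 -0.031;0.1 4.3 0 0 0 -0.031;0.1 4.3 -2 0 0 -0.031;0.1 4.3 -3 0 0 -0.031'
python3 -m handwheel '0.3 0 -2 0 0 0;0 0 0 0 0 0;0 0 0 0 0 0'
python3 go.py .539 .352 .022 -20.2 0
python3 - <<'E'
from h import *
c,p,d=cap('wrist'); cv2.imwrite('pics/w2.png',p[...,::-1])
E
```

```text
time_s: 8.25
eef_pos: [0.5232, 0.0105, 0.2109]
tcp_rot: [0.0, 0.743, 0.669, -0.001]
ft_force: [1.0, 0.2, 1.2]
grip_width: 0.0898
grip_force: 0.0
time_s: 9.05
eef_pos: [0.5326, 0.353, 0.1633]
tcp_rot: [0.001, 0.82, 0.572, 0.0]
ft_force: [1.6, 0.2, 0.2]
grip_width: 0.0898
grip_force: 0.0
time_s: 9.35
eef_pos: [0.535, 0.349, 0.1424]
tcp_rot: [0.002, 0.82, 0.572, -0.002]
ft_force: [-0.1, -0.4, -0.3]
grip_width: 0.0898
grip_force: 0.0
t 9.35 d_cm [  0.4    0.3  -12.04] rot [ 0.005 -0.002  0.   ]
```

View pics/w2.png

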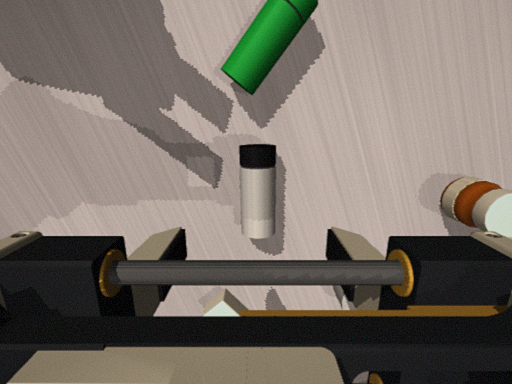

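The tube (cols 240–276, rows 145–238) is centred and aligned between the fingers. I'll check its position along the axis using wrist depth.

```bash
python3 - <<'E'
from h import *
c,p,d=cap('wrist'); W=pts(c,d)[120:245,225:290]; m=(W[...,2]>.012)&(W[...,2]<.06)&(d[120:245,225:290]>0)
q=W[m]; print(m.sum(),q.mean(0),cv2.minAreaRect((q[:,:2]*1000).astype(np.float32)),np.percentile(q[:,2],[5,50,98]))
E
```

```text
3185 [0.53862838 0.35820583 0.0323388 ] ((537.3364868164062, 355.48284912109375), (90.30809783935547, 35.33386993408203), 70.53938293457031) [0.0241337  0.03372662 0.0367296 ]
```

```bash
python3 -m handwheel '0.3 0.5 -3 0 0 0;0 0 -3 0 0 0;0 0 -3 0 0 0;0 0 -2 0 0 0;0 0 -0.9 0 0 0;0 0 0 0 0 0;0 0 0 0 0 0'
python3 go.py .538 .354 .022 -20 0
```

```text
time_s: 10.15
eef_pos: [0.5399, 0.356, 0.0267]
tcp_rot: [0.001, 0.82, 0.572, 0.001]
ft_force: [-0.7, 0.6, 0.2]
grip_width: 0.0901
grip_force: 0.0
t 10.15 d_cm [-0.19 -0.2  -0.47] rot [0.001 0.003 0.003]
```

```bash
python3 -m handwheel '-0.2 -0.2 -0.3 0 0 0;0 0 0 0 0 0'
python3 -m handwheel '0 0 0 0 0 0;0 0 0 0 0 0;0 0 0 0 0 0;0 0 0 0 0 0;0 0 0 0 0 0;0 0 0 0 0 0;0 0 0 0 0 0;0 0 0 0 0 0' 2.5 15
python3 -m handwheel '0 0 2 0 0 0;0 0 4 0 0 0;0 0 4 0 0 0;0 0 4 0 0 0;0 0 2 0 0 0;0 0 0 0 0 0'
python3 go.py .543 -.0347 .15 -1.9 10; python3 go.py .543 -.0347 .15 -1.9 0
```

```text
time_s: 10.35
eef_pos: [0.5369, 0.3537, 0.023]
tcp_rot: [0.001, 0.82, 0.572, 0.0]
ft_force: [-0.4, -0.4, 0.3]
grip_width: 0.0897
grip_force: 0.0
time_s: 11.15
eef_pos: [0.5367, 0.3538, 0.0221]
tcp_rot: [0.001, 0.82, 0.573, -0.0]
ft_force: [-0.5, -0.2, -0.3]
grip_width: 0.0355
grip_force: 15.0
time_s: 11.75
eef_pos: [0.5388, 0.3553, 0.1864]
tcp_rot: [0.001, 0.82, 0.572, 0.004]
ft_force: [-0.2, -0.2, -0.7]
grip_width: 0.0355
grip_force: 15.0
t 11.75 d_cm [  0.42 -39.    -3.64] rot [0.031 0.179 0.318]
t 11.75 d_cm [  0.42 -39.    -3.64] rot [-0.003  0.007  0.319]
```

```bash
python3 -m handwheel '0.1 -4.3 0 0 0 0.035;0.1 -4.3 0 0 0 0.035;0.1 -4.3 0 0 0 0.035;0.1 -4.3 0 0 0 0.035;0.1 -4.3 0 0 0 0.035;0.1 -4.3 0 0 0 0.035;0.1 -4.3 0 0 0 0.035;0.1 -4.3 0 0 0 0.035'
python3 -m handwheel '0.1 -4.3 0 0 0 0.035;0 0 -1 0 0.085 0;0 0 -1 0 0.085 0;0 0 -1 0 0 0;0 0 0 0 0 0;0 0 0 0 0 0'
python3 go.py .5468 -.0345 .0875 -1.9 10
python3 - <<'E'
from h import *
c,p,d=cap('wrist'); W=pts(c,d); cv2.imwrite('pics/w3.png',p[...,::-1])
E
```

```text
time_s: 12.55
eef_pos: [0.5434, 0.008, 0.1806]
tcp_rot: [0.001, 0.731, 0.682, -0.001]
ft_force: [0.9, -0.6, -1.0]
grip_width: 0.0352
grip_force: 15.0
time_s: 13.15
eef_pos: [0.5444, -0.0329, 0.1512]
tcp_rot: [-0.058, 0.717, 0.692, -0.062]
ft_force: [-0.6, -0.1, -0.2]
grip_width: 0.0355
grip_force: 15.0
t 13.15 d_cm [ 0.24 -0.16 -6.37] rot [0.008 0.005 0.002]
```

View pics/w3.png

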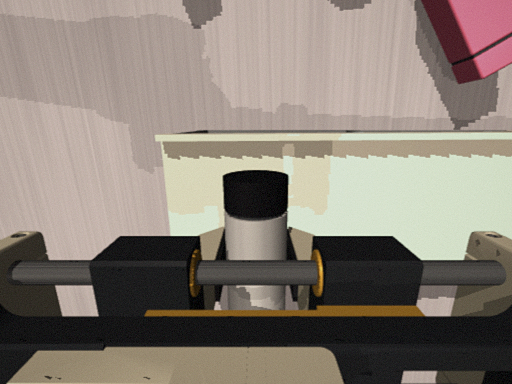

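The tube is held straight between the rails, with its cap end at row 175 and the rail at row 140. I'll lower it in small steps.

```bash
python3 -m handwheel '0.2 -0.2 -2 0.008 0.005 0;0 0 -2 0 0 0;0 0 -1.5 0 0 0;0 0 -0.5 0 0 0;0 0 0 0 0 0;0 0 0 0 0 0'
python3 go.py .5468 -.0345 .0875 -1.9 10
```

```text
time_s: 13.8
eef_pos: [0.5482, -0.0351, 0.0929]
tcp_rot: [-0.062, 0.717, 0.692, -0.06]
ft_force: [0.1, 0.3, -0.9]
grip_width: 0.0356
grip_force: 15.0
t 13.8 d_cm [-0.14  0.06 -0.54] rot [0.    0.002 0.002]
```

```bash
python3 -m handwheel '0 0 -0.5 0 0 0;0 0 0 0 0 0'
python3 -m handwheel '0 0 -0.1 0 0 0;0 0 -0.1 0 0 0;0 0 0 0 0 0'
python3 go.py .5468 -.0345 .0860 -1.9 10
```

```text
time_s: 14.0
eef_pos: [0.5477, -0.0352, 0.0872]
tcp_rot: [-0.062, 0.717, 0.692, -0.06]
ft_force: [-0.5, -0.4, 0.2]
grip_width: 0.0355
grip_force: 15.0
time_s: 14.3
eef_pos: [0.5479, -0.0352, 0.0864]
tcp_rot: [-0.062, 0.717, 0.692, -0.06]
ft_force: [-1.9, 0.1, 8.5]
grip_width: 0.0353
grip_force: 15.0
t 14.3 d_cm [-0.11  0.07 -0.04] rot [0.    0.001 0.003]
```

There is contact with the deck (8.5 N). I'll ease up slightly, then open and lift away quickly.

```bash
python3 -m handwheel '0 0 0.1 0 0 0;0 0 0 0 0 0'
python3 -m handwheel '0 0 0 0 0 0;0.4 0 2.5 0 0 0;0.4 0 4.9 0 0 0;0 0 4.9 0 0 0;0 0 2 0 0 0;0 0 0 0 0 0;0 0 0 0 0 0;0 0 0 0 0 0' 9.18
python3 -m handwheel '0 0 0 0 0 0;0 0 0 0 0 0;0 0 0 0 0 0;0 0 0 0 0 0;0 0 0 0 0 0;0 0 0 0 0 0;0 0 0 0 0 0;0 0 0 0 0 0'
python3 - <<'E'
from h import *
c,p,d=cap('scene'); cv2.imwrite('pics/s3.png',cv2.resize(p[100:320,60:340,::-1],None,fx=2,fy=2))
E
```

```text
time_s: 14.5
eef_pos: [0.548, -0.0352, 0.0865]
tcp_rot: [-0.062, 0.717, 0.692, -0.06]
ft_force: [0.8, 0.3, 3.5]
grip_width: 0.0353
grip_force: 15.0
time_s: 15.3
eef_pos: [0.5545, -0.0352, 0.2275]
tcp_rot: [-0.063, 0.717, 0.692, -0.061]
ft_force: [0.9, -0.4, -0.5]
grip_width: 0.0907
grip_force: 0.0
time_s: 16.1
eef_pos: [0.5557, -0.0352, 0.2292]
tcp_rot: [-0.062, 0.717, 0.692, -0.06]
ft_force: [0.7, -0.0, 0.6]
grip_width: 0.0918
grip_force: 0.0
```

View pics/s3.png

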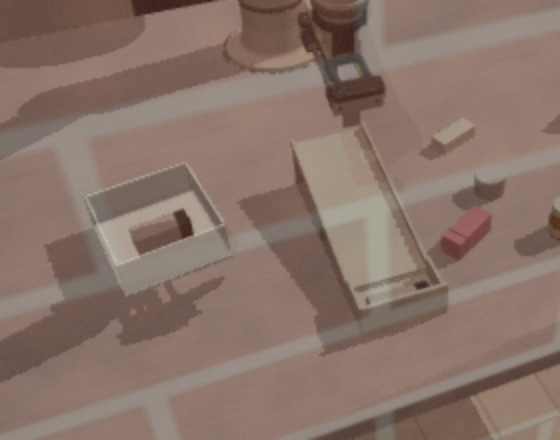

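The round tube has rolled into the catch tray (its top and cap show at (390,288)), and the square tube is still in the tub. I'll let things settle, check the tube is still, and hand in.

```bash
for i in 1 2; do python3 -m handwheel '0 0 0 0 0 0;0 0 0 0 0 0;0 0 0 0 0 0;0 0 0 0 0 0;0 0 0 0 0 0;0 0 0 0 0 0;0 0 0 0 0 0;0 0 0 0 0 0' >/dev/null; done
python3 - <<'E'
from h import *
for i in range(2):
    c,p,d=cap('top'); W=pts(c,d).reshape(-1,3); m=(W[:,0]>.756)&(W[:,0]<.815)&(abs(W[:,1]+.043)<.055)&(W[:,2]>.028)&(W[:,2]<.06)
    print(m.sum(),W[m].mean(0),np.percentile(W[m],[2,98],axis=0)-[.643,-.038,0])
print(env.hand_in())
E
```

```text
90 [ 0.79617952 -0.01173716  0.04093197] [[0.14079154 0.01248962 0.02973316]
 [0.16966878 0.03977272 0.04833036]]
92 [ 0.79617439 -0.01169787  0.04085467] [[0.14099192 0.01285237 0.03032023]
 [0.16848668 0.03964595 0.04819745]]
the job is handed in; nothing more can be done
None
```

The square tube is in the tub, let go, and the round tube rolled down the ramp by itself into the catch tray and was lying still there when I handed the job in; no verdict came back.

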